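# Sort the full pin tin from the empty one at the foundry core bench

### The job

Two identical rectangular steel tins stand on the core bench: one is still full of core pins, the other is all but empty. Feel by lifting which is which, then stand the full tin upright on the bare wooden board and the empty one upright in the shallow steel tray. Set both down gently, without dropping them, and let go.

Things in the scene. Friction and masses are not known exactly. Their poses are not given: they have to be found in the camera images.
- tin_a_center (a point): centre (half-way up) of one of two identical rectangular sheet-steel tins with fixed lids, 90 (x) by 62 (y) by 60 mm high (z up), standing on the bench. One weighs 0.6 to 0.8 kg, full of steel core pins; the other 0.15 to 0.2 kg; either may be the full one. Grasp across the 62 mm. Contents may shift a few mm. A smaller square tin (46 mm) and a round can nearby are not part of the job
- tin_b_center (a point): the same for the other tin, identical in look and size: centre (half-way up), x along its 90 mm length, y across its 62 mm width, z up, 60 mm high
- board_top (a point): centre of the upper face of a bare wooden slatted board, 180 x 180 mm and 20 mm thick, fixed on the bench to one side; x and y along its edges, z up
- tray_in (a point): centre of the inner floor of a shallow open grey-painted steel tray, 190 x 190 mm outside, walls 4 mm thick, rim 30 mm above the bench, floor 4 mm above the bench, fixed on the other side from the board; x and y along its edges, z up. Board and tray may be either way round, left or right
Things that resemble listed ones, but are neither listed nor needed, are in the scene too. What is shaped like the part that bears tin_b_center but blue is not meant. What is shaped like the part that bears tin_a_center but turquoise is not meant.

How it is judged:
At the end, for the whole second after the job is handed in: The full tin stands upright (within 10 degrees) with its weight on the wooden board, its centre within 85 mm of the board's centre; the empty tin stands upright (within 10 degrees) on the floor of the tray, its centre within 85 mm of the tray's centre; both are released and at rest (((contact force between tin_a and board between 4 and 12 N and horizontal distance between tin_a_center and board_top below 0.085 m and height (world z) of tin_a_center below 0.06 m and angle between each of tin_a_center, tin_b_center's own z axis and vertical below 0.17 rad and linear speed of each of tin_a, tin_b below 0.02 m/s and contact force between tin_b and tray between 0.5 and 4 N and horizontal distance between tin_b_center and tray_in below 0.085 m and height (world z) of tin_b_center below 0.045 m) or (contact force between tin_b and board between 4 and 12 N and horizontal distance between tin_b_center and board_top below 0.085 m and height (world z) of tin_b_center below 0.06 m and angle between each of tin_b_center, tin_a_center's own z axis and vertical below 0.17 rad and linear speed of each of tin_b, tin_a below 0.02 m/s and contact force between tin_a and tray between 0.5 and 4 N and horizontal distance between tin_a_center and tray_in below 0.085 m and height (world z) of tin_a_center below 0.045 m))); the robot touches nothing.
It fails at once if a tin is dropped (falls freely faster than 0.7 m/s, about 25 mm) ((linear speed of tin_a above 0.7 m/s and contact force between tin_a and the fingers below 0.1 N) or (linear speed of tin_b above 0.7 m/s and contact force between tin_b and the fingers below 0.1 N)).
It also fails if it takes over 61 s, if anything falls off the work surface, if the arm or the gripper's body presses on something with over 40 N, if the wrist force passes 120 N, or if a joint passes its speed limit or range.

### The arm

A 6-joint arm with a two-finger parallel gripper is mounted at the origin on the work surface. World frame = base frame: x ahead of the robot, y to its left, z up, the work surface at z = 0. Lengths are in m, angles in rad, forces in N, time in s.
With the tool pointing down it reaches from about 0.25 to 0.725 m from the base axis. Payload 4 kg.
Tool frame: the origin (TCP) lies midway between the tips of the shut fingers; the grasp point (between the pads) lies 19 mm behind it (bot.pinch_z is the distance from the TCP to the grasp point, in m); z points along the fingers, y is the line along which they close (so a half turn about z gives the same grasp; the last joint's range is limited). The gripper opens to 85 mm and grips with 20 to 120 N. Pads are 22 mm wide; open, the fingers measure 114 mm over their backs; the gripper's body (76 mm by 85 mm) begins 54 mm behind the grasp point. The pads swing forward as they close: fully open they stand 13 mm farther back than shut.
Start: joints at [-1.173, 0.241, 0.005, 1.335, 0, 1.571], TCP at [0.194, -0.461, 0.231] pointing down, gripper open.
Joint ranges: [-2.72, 2.72], [-1.05, 1.87], [-1.09, 1.28], [-1.99, 2.15], [-1.42, 1.44], [-3.14, 3.14]. Speed limits (rad/s): [2.79, 2.79, 3.14, 3.14, 3.14, 3.14].

### API

Orientations are given as a unit quaternion [x, y, z, w].
In Python, from bench import bot, cams gives the robot as it stands.
- The arm moves only by the tool step_arm, never from a script. Its argument "steps" is a list of rows, each a list of 7 numbers: the shift along the tool's x, y, z in mm, then the turn, a rotation vector about the tool's x, y, z in degrees, then the finger opening in mm, from 0 to 85.4. In form: [[dx, dy, dz, ax, ay, az, hand], ...]. A call has 1 to 10 rows; each row is the pose to reach, as a shift and turn from the pose commanded when the call began, along the tool's axes at that moment; what a row does not reach only later rows make up. A row lasts 1/8 s, in which the tool goes at most 62.5 mm and 10.7 degrees, less where a joint would pass 70% of its speed; a pose out of reach is approached as far as the arm can. A call with a gripper value outside its range is refused whole. The fingers move at their own pace and stop on an object; "newtons" is the grip in N (left out, the last holds). Time passes only in rows, so rows that repeat a pose let the fingers close. It gives the time, the measured TCP pose, the force, the opening and the grip force at its end, in the units of the state.
- bot.sense(): the state, without advancing time (a new reading comes with each control period).
- cams.get_image(name): name is "side" or "top"; returns a dict with "image" (420x560x3 uint8, red, green, blue), "camera_matrix" (3x3 intrinsics, pixels), "k1" (the pictures are not rectified: a ray, as slopes to the right and down, at radius r is drawn at 1 + k1 r^2 times it, then the intrinsics apply), "rvec" (rotation vector, rad) and "tvec" (3), from world to camera coordinates, as OpenCV has them. Camera axes: x right, y down, z forward; pixel columns grow to the right and rows downward; lengths in m; the calibration is good to about 2 mm. A picture is of the moment at which its call begins. There is no depth.
- bot.hand_in(): hands the job in; it is judged then, once.
Trained networks look in the newest picture that a camera, given by its name, has taken for a name from the list of things; names that differ only in an ending like _2 or _b are one class to them, and where a whole thing is asked for, a point or a joint stands for the part that bears it (a point fixed in the world has none). Each returns a list of dicts, best first, with "score" (0 to 1); they miss things now and then, are a little off and sometimes report something else, mostly with a low value. They report only what shows in the picture. A call takes as long as a camera call. They do not tell look-alikes from the thing itself.
- cams.recognise(query, camera): "centre" ([x, y, z] in m, in the coordinates of the camera as it stood for that picture, good to about 4 mm: the middle of the surface that is visible of it).
- cams.tip_of(query, camera): "centre" ([x, y, z] in m, in the coordinates of the camera as it stood for that picture, good to about 4 mm: a listed point, or the origin of a listed thing).
The state is a dict: "t": time; "joint_pos": joint angles; "dq": joint speeds; "joint_torque": joint torques, N m; "ee_pos": TCP position; "ee_rot": TCP orientation; "contact_force": force on the tool from outside, world axes, zero at the start; "torque": the same for the moment, N m; "width": finger opening in m; "grip_force": force on a finger pad.
Only numpy, scipy, OpenCV 4.12 (cv2) and the standard library are available. Lean on these libraries where they do the work, as an engineer would, in place of code of your own. Each camera call takes 0.05 s, during which the arm holds its last target. There are 200 camera calls.

## Working session

There is one attempt and no reset: what is moved stays moved. The work goes in short steps, Python scripts to look and compute and a tool call to move; the robot and the scene stay as the last step left them, time stands still between calls to the robot, and variables do not carry over. Pictures are saved under pics/ and viewed, at most 10 in all, crops included, and the job is handed in when it is done.

Besides the shell and the picture viewer there is one more tool, called after ">>>" as name(argument=value, ...), one argument or row to a line, values as JSON. step_arm: Moves the arm, as the interface text tells. Its arguments: {"type":"object","properties":{"steps":{"type":"array"},"newtons":{"type":"number"}},"required":["steps"]}

```bash
mkdir -p pics
cat > h.py <<'E'
import numpy as np, cv2
from scipy.spatial.transform import Rotation as R
from bench import bot, cams
def cam(n):
    d=cams.get_image(n); d['R']=cv2.Rodrigues(np.array(d['rvec'],float))[0]; d['t']=np.array(d['tvec'],float).ravel(); return d
def world(d,c): return d['R'].T@(np.array(c)-d['t'])
def proj(d,P):
    c=d['R']@np.array(P)+d['t']; s=c[:2]/c[2]; s=s*(1+d['k1']*(s@s)); K=np.array(d['camera_matrix']); return (K@[*s,1])[:2]
def ray(d,uv,z):
    K=np.array(d['camera_matrix']); s0=np.linalg.solve(K,[*uv,1])[:2]; s=s0.copy()
    for _ in range(20): s=s0/(1+d['k1']*(s@s))
    v=d['R'].T@[*s,1]; o=-d['R'].T@d['t']; return o+v*(z-o[2])/v[2]
E
cat > a.py <<'E'
from h import *
np.set_printoptions(precision=3,suppress=True)
for n in ['top','side']:
    d=cam(n); cv2.imwrite(f'pics/{n}0.png',d['image'][:,:,::-1])
    for q in ['tin_a_center','board_top','tray_in']:
        for r in cams.tip_of(q,n):
            w=world(d,r['centre']); print(n,q,round(r['score'],2),w,proj(d,w).round())
print(bot.sense())
E
python3 a.py
```

```text
top tin_a_center 0.91 [0.688 0.283 0.03 ] [172. 151.]
top tin_a_center 0.73 [0.59  0.113 0.032] [242. 191.]
top board_top 0.83 [ 0.537 -0.369  0.017] [447. 213.]
top tray_in 0.96 [0.495 0.371 0.005] [137. 232.]
side tin_a_center 0.96 [0.686 0.29  0.031] [312. 146.]
side tin_a_center 0.86 [0.589 0.121 0.026] [283. 183.]
side tin_a_center 0.75 [ 0.586 -0.116  0.033] [288. 242.]
side board_top 0.85 [ 0.539 -0.369  0.019] [273. 336.]
side tray_in 0.58 [0.493 0.377 0.006] [246. 140.]
{'t': 0.4, 'joint_pos': array([-1.173,  0.241,  0.005,  1.335, -0.   ,  1.571]), 'dq': array([-0.   , -0.002,  0.003, -0.002, -0.   , -0.001]), 'joint_torque': array([  0.001, -37.178,  25.233,   0.005,  -0.   ,   0.   ]), 'ee_pos': array([ 0.194, -0.461,  0.231]), 'ee_rot': array([ 0.98 ,  0.198, -0.   , -0.   ]), 'contact_force': array([-0.27 ,  0.244, -0.294]), 'torque': array([ 0.016, -0.003, -0.014]), 'grip_force': 0.0, 'width': 0.08553428689783543}
```

View pics/top0.png

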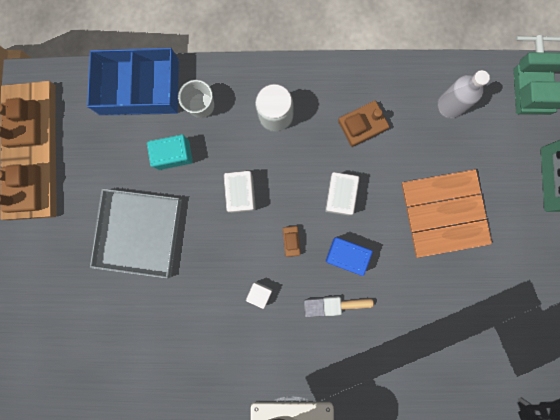

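View pics/side0.png

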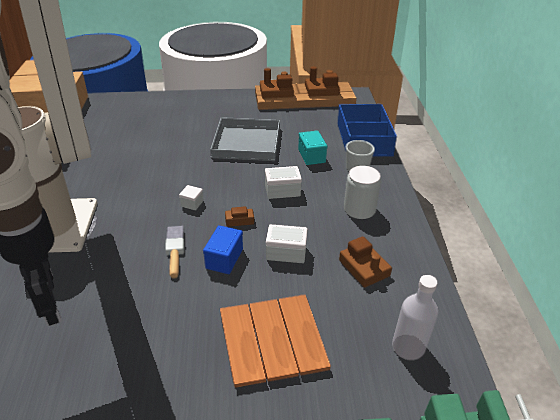

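Candidates in the top view are white tins at (239,191) and (343,193), a turquoise one at (169,151), a blue one at (350,256) and a small white square tin at (260,294). The two white ones match the description. Board is at (447,213) and tray at (137,232). Next I measure the tins' yaw from their lids and check with a close crop.

```bash
cat > b.py <<'E'
from h import *
np.set_printoptions(precision=4,suppress=True)
d=cam('top'); im=d['image'][:,:,::-1].copy(); big=im.copy()
g=(im.min(2)>150).astype(np.uint8)
n,l,st,ce=cv2.connectedComponentsWithStats(g)
o=-d['R'].T@d['t'];print('cam',o)
for c in [(239,191),(343,193)]:
    i=l[c[1],c[0]]; ys,xs=np.where(l==i)
    W=np.array([ray(d,(x,y),.06)[:2] for x,y in zip(xs,ys)]).astype(np.float32)
    r=cv2.minAreaRect(W*1000); print(c,st[i],r, im[c[1],c[0]])
    bx=cv2.boxPoints(r)/1000
    for p in bx: cv2.circle(big,tuple(int(v) for v in proj(d,[*p,.06]).round()),1,(0,0,255),-1)
cv2.imwrite('pics/crop.png',cv2.resize(big[150:310,200:400],None,fx=3.5,fy=3.5,interpolation=cv2.INTER_CUBIC))
E
python3 b.py
```

```text
cam [ 0.4674 -0.007   1.0605]
(239, 191) [ 224  171   30   41 1064] ((587.1747436523438, 119.5517578125), (90.34678649902344, 62.276424407958984), 4.873273849487305) [224 227 223]
(343, 193) [ 326  172   33   43 1106] ((580.2581787109375, -116.7943115234375), (63.098384857177734, 91.33660888671875), 80.03158569335938) [226 229 225]
```

View pics/crop.png

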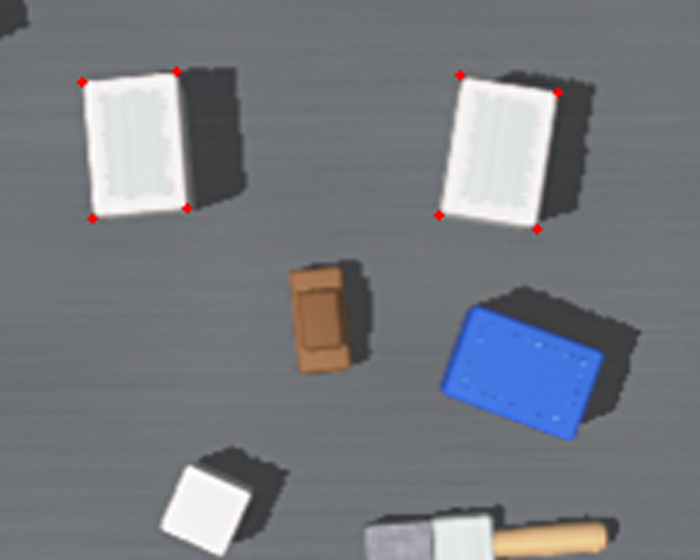

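The crop shows the two white tins at (135,145) and (500,152), with the fitted corners on their lids. The left tin is at (0.587, 0.120) with yaw +4.9°. The right tin is at (0.580, -0.117) with yaw -10°. I go for the right one first.

```bash
cat > go.py <<'E'
import sys
from h import *
# go.py x y z yaw_deg(tool x axis): prints shift mm / turn deg in tool axes
x,y,z,yaw=map(float,sys.argv[1:5]); s=bot.sense()
A=R.from_quat(s['ee_rot']); B=R.from_euler('z',yaw,degrees=True)*R.from_euler('x',180,degrees=True)
print((A.inv().apply(np.array([x,y,z])-s['ee_pos'])*1000).round(1),(A.inv()*B).as_rotvec(degrees=True).round(2))
print(s['t'],s['ee_pos'].round(4),s['contact_force'].round(2),s['width'],s['grip_force'])
E
python3 go.py .580 -.117 .14 -10
```

```text
[ 489.4 -167.3   91.3] [-1.000e-02  0.000e+00  3.279e+01]
0.45 [ 0.1937 -0.4609  0.2312] [ 0.72 -0.1  -0.05] 0.08571125881100945 0.0
```

>>> step_arm(
  steps=[
    [50,-17,0,0,0,4,85],
    [100,-34,5,0,0,8,85],
    [150,-51,15,0,0,12,85],
    [205,-70,25,0,0,16,85],
    [260,-89,40,0,0,20,85],
    [315,-108,50,0,0,24,85],
    [370,-126,60,0,0,28,85],
    [425,-145,75,0,0,32.8,85],
    [470,-160,85,0,0,32.8,85],
    [489.4,-167.3,91.3,0,0,32.8,85],
  ],
  newtons=60,
)

```text
t: 1.7
ee_pos: [0.5814, -0.1151, 0.139]
ee_rot: [0.996, -0.086, -0.0, -0.0]
contact_force: [-1.1, 0.1, -0.6]
width: 0.0848
grip_force: 0.0
```

>>> step_arm(
  steps=[
    [0,0,0,0,0,0,85],
    [0,0,0,0,0,0,85],
    [0,0,0,0,0,0,85],
  ],
)

```text
t: 2.08
ee_pos: [0.5794, -0.1185, 0.1407]
ee_rot: [0.996, -0.088, 0.0, 0.0]
contact_force: [-0.1, -0.2, 0.7]
width: 0.0853
grip_force: 0.0
```

```bash
python3 go.py .580 -.117 .015 -10
```

```text
[  0.2  -1.6 125.7] [ 0.02 -0.03 -0.13]
2.075 [ 0.5794 -0.1185  0.1407] [-0.12 -0.23  0.71] 0.08527676416861737 0.0
```

>>> step_arm(
  steps=[
    [0,-1,30,0,0,0,85],
    [0,-1,60,0,0,0,85],
    [0,-1,90,0,0,0,85],
    [0,-1,110,0,0,0,85],
    [0,-1,125,0,0,0,85],
    [0,-1,125,0,0,0,85],
    [0,-1,125,0,0,0,55],
    [0,-1,125,0,0,0,50],
    [0,-1,125,0,0,0,50],
    [0,-1,125,0,0,0,50],
  ],
  newtons=60,
)

```text
t: 3.32
ee_pos: [0.5815, -0.1165, 0.0165]
ee_rot: [0.996, -0.087, 0.001, 0.0]
contact_force: [0.4, -1.5, 6.5]
width: 0.0613
grip_force: 66.2
```

>>> step_arm(
  steps=[
    [0,0,0,0,0,0,50],
    [0,0,0,0,0,0,50],
  ],
)

```text
t: 3.58
ee_pos: [0.5815, -0.1165, 0.0165]
ee_rot: [0.996, -0.087, 0.001, 0.0]
contact_force: [0.6, -0.6, 5.9]
width: 0.0613
grip_force: 66.2
```

>>> step_arm(
  steps=[
    [0,0,-5,0,0,0,50],
    [0,0,-12,0,0,0,50],
    [0,0,-25,0,0,0,50],
    [0,0,-45,0,0,0,50],
    [0,0,-65,0,0,0,50],
    [0,0,-80,0,0,0,50],
    [0,0,-80,0,0,0,50],
    [0,0,-80,0,0,0,50],
    [0,0,-80,0,0,0,50],
    [0,0,-80,0,0,0,50],
  ],
)

```text
t: 4.82
ee_pos: [0.5797, -0.116, 0.0942]
ee_rot: [0.996, -0.087, -0.001, -0.0]
contact_force: [-0.4, 0.7, -1.7]
width: 0.0613
grip_force: 65.8
```

```bash
python3 go.py .538 -.369 .11 -27;python3 go.py .494 .372 .11 10
```

```text
[  2.8 256.4 -15.8] [1.000e-02 9.000e-02 1.699e+01]
4.825 [ 0.5797 -0.116   0.0942] [-0.39  0.73 -1.73] 0.06129937298818576 65.7666103541851
[-169.3 -465.7  -15.5] [-2.000e-02  9.000e-02 -2.001e+01]
4.825 [ 0.5797 -0.116   0.0942] [-0.39  0.73 -1.73] 0.06129937298818576 65.7666103541851
```

The lift reads -1.7 N, about 0.17 kg, so the right tin is the empty one and goes to the tray.

>>> step_arm(
  steps=[
    [0,0,-25,0,0,0,50],
    [-5,-20,-50,0,0,0,50],
    [-25,-65,-55,0,0,-1,50],
    [-45,-120,-55,0,0,-2,50],
    [-65,-175,-55,0,0,-3,50],
    [-85,-230,-55,0,0,-4,50],
    [-105,-285,-55,0,0,-5,50],
    [-125,-340,-55,0,0,-6,50],
    [-145,-395,-55,0,0,-6,50],
    [-160,-440,-55,0,0,-6,50],
  ],
)

```text
t: 6.08
ee_pos: [0.5217, 0.0238, 0.15]
ee_rot: [1.0, 0.009, -0.001, -0.024]
contact_force: [0.1, 0.0, -1.2]
width: 0.0614
grip_force: 65.7
```

>>> step_arm(
  steps=[
    [-8,-18,0,0,0,0,50],
    [-11,-25,0,0,0,0,50],
    [-11,-25,0,0,0,0,50],
    [-11,-25,0,0,0,0,50],
  ],
)

```text
t: 6.58
ee_pos: [0.5112, 0.0358, 0.1514]
ee_rot: [0.999, 0.018, -0.001, -0.029]
contact_force: [-0.5, -0.1, -1.8]
width: 0.0618
grip_force: 65.7
```

```bash
python3 go.py .494 .372 .023 -4
python3 - <<'E'
from h import *
d=cam('top'); cv2.imwrite('pics/t2.png',cv2.resize(d['image'][120:300,60:320,::-1],None,fx=3,fy=3))
print(bot.sense()['contact_force'])
E
```

```text
[  -4.7 -328.6  147.8] [-3.33  0.28  6.08]
6.575 [0.5112 0.0358 0.1514] [-0.54 -0.13 -1.82] 0.06177530259055537 65.69688320159912
[-0.34951563 -0.61686562 -1.91672713]
```

View pics/t2.png

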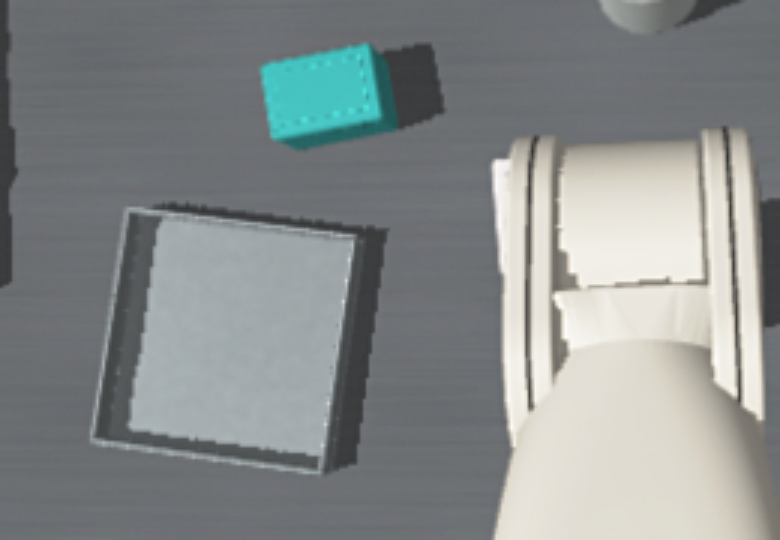

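```bash
python3 -c "
from h import *
s=bot.sense();print(s['joint_pos'].round(3),s['dq'].round(2),s['joint_torque'].round(1),s['ee_pos'],s['ee_rot'])"
```

```text
[ 0.035  0.315 -0.109  1.148  0.058  3.141] [-0.  0.  0.  0.  0. -0.] [  0.1 -40.2  24.3   0.    0.2  -0. ] [0.51118878 0.0357426  0.15135258] [ 0.99941191  0.01812795 -0.00145624 -0.02907037]
```

Joint 6 reached its limit, since yaw can't be less than q1. I'll turn to yaw 86° instead, which also fits the square tray.

```bash
python3 go.py .511 .036 .16 86
```

```text
[-0.2 -0.8 -8.6] [ -2.79  -2.36 -83.9 ]
6.625 [0.5112 0.0357 0.1514] [-0.35 -0.62 -1.92] 0.06121418635241139 65.69684654474258
```

>>> step_arm(
  steps=[
    [0,0,-9,-0.3,-0.3,-10,50],
    [0,0,-9,-0.7,-0.6,-20,50],
    [0,0,-9,-0.7,-0.6,-20,50],
  ],
)

```text
t: 7.0
ee_pos: [0.5113, 0.0353, 0.1603]
ee_rot: [0.981, 0.191, -0.002, -0.023]
contact_force: [0.5, -1.0, -1.7]
width: 0.0616
grip_force: 65.6
```

```bash
python3 go.py .511 .036 .16 86
```

```text
[ 0.  -0.7  0.3] [ -2.14  -1.74 -64.  ]
7.0 [0.5113 0.0353 0.1603] [ 0.48 -0.97 -1.69] 0.061603337033283474 65.62282115221024
```

>>> step_arm(
  steps=[
    [0,0,0,-0.3,-0.3,-10,50],
    [0,0,0,-0.7,-0.6,-20,50],
    [0,0,0,-1,-0.8,-30,50],
    [0,0,0,-1.4,-1.1,-40,50],
    [0,0,0,-1.7,-1.4,-50,50],
    [0,0,0,-2,-1.6,-60,50],
    [0,0,0,-2.1,-1.7,-64,50],
    [0,0,0,-2.1,-1.7,-64,50],
  ],
)

```text
t: 8.0
ee_pos: [0.5109, 0.0353, 0.1601]
ee_rot: [0.732, 0.682, 0.0, -0.001]
contact_force: [0.4, 0.1, -1.3]
width: 0.0611
grip_force: 65.6
```

```bash
python3 go.py .494 .372 .16 86
```

```text
[334.6 -40.8   0.5] [-0.04 -0.06 -0.07]
8.0 [0.5109 0.0353 0.1601] [ 0.37  0.08 -1.25] 0.06105586061566849 65.58452725410461
```

>>> step_arm(
  steps=[
    [40,-5,0,0,0,0,50],
    [85,-10,0,0,0,0,50],
    [130,-16,0,0,0,0,50],
    [175,-21,0,0,0,0,50],
    [220,-27,0,0,0,0,50],
    [265,-32,0,0,0,0,50],
    [305,-37,0,0,0,0,50],
    [334.6,-40.8,0,0,0,0,50],
    [334.6,-40.8,0,0,0,0,50],
    [334.6,-40.8,0,0,0,0,50],
  ],
)

```text
t: 9.25
ee_pos: [0.4928, 0.3714, 0.1602]
ee_rot: [0.731, 0.682, -0.0, -0.0]
contact_force: [0.6, -0.4, -2.0]
width: 0.0615
grip_force: 65.6
```

```bash
python3 go.py .494 .372 .0205 86
```

```text
[  0.7   1.3 139.7] [-0.06  0.01  0.02]
9.25 [0.4928 0.3714 0.1602] [ 0.57 -0.39 -2.04] 0.06150842606689543 65.60050383210182
```

>>> step_arm(
  steps=[
    [0,0,25,0,0,0,50],
    [0,0,55,0,0,0,50],
    [0,0,85,0,0,0,50],
    [0,0,110,0,0,0,50],
    [0,0,125,0,0,0,50],
    [0,0,132,0,0,0,50],
    [0,0,135,0,0,0,50],
    [0,0,136,0,0,0,50],
    [0,0,136,0,0,0,50],
    [0,0,136,0,0,0,50],
  ],
)

```text
t: 10.5
ee_pos: [0.4932, 0.3724, 0.0252]
ee_rot: [0.731, 0.683, 0.001, -0.0]
contact_force: [0.0, -0.0, -1.7]
width: 0.0616
grip_force: 65.6
```

>>> step_arm(
  steps=[
    [0,0,1,0,0,0,50],
    [0,0,2,0,0,0,50],
    [0,0,2.5,0,0,0,50],
    [0,0,2.5,0,0,0,50],
  ],
)

```text
t: 11.0
ee_pos: [0.4929, 0.372, 0.022]
ee_rot: [0.731, 0.683, 0.0, -0.0]
contact_force: [0.9, 0.3, -1.3]
width: 0.0616
grip_force: 65.6
```

>>> step_arm(
  steps=[
    [0,0,1,0,0,0,50],
    [0,0,1,0,0,0,50],
  ],
)

```text
t: 11.25
ee_pos: [0.4928, 0.372, 0.021]
ee_rot: [0.731, 0.683, 0.0, -0.0]
contact_force: [0.3, 0.0, -1.4]
width: 0.0613
grip_force: 65.6
```

>>> step_arm(
  steps=[
    [0,0,1,0,0,0,50],
    [0,0,1,0,0,0,50],
  ],
)

```text
t: 11.5
ee_pos: [0.493, 0.3721, 0.0206]
ee_rot: [0.731, 0.683, 0.0, -0.0]
contact_force: [-0.4, -1.7, 1.7]
width: 0.0614
grip_force: 65.9
```

Contact (force went from -1.4 to +1.7 N). Release and retract.

>>> step_arm(
  steps=[
    [0,0,0,0,0,0,64],
    [0,0,0,0,0,0,70],
    [0,0,0,0,0,0,80],
    [0,0,0,0,0,0,85],
    [0,0,0,0,0,0,85],
    [0,0,-10,0,0,0,85],
    [0,0,-40,0,0,0,85],
    [0,0,-80,0,0,0,85],
    [0,0,-120,0,0,0,85],
    [0,0,-120,0,0,0,85],
  ],
)

```text
t: 12.75
ee_pos: [0.4954, 0.3738, 0.1455]
ee_rot: [0.731, 0.683, 0.005, 0.0]
contact_force: [0.7, 0.5, -0.4]
width: 0.0849
grip_force: 0.0
```

```bash
python3 go.py .587 .1195 .141 184.87
```

```text
[-247.6  108.6    3.4] [ 6.500e-01  4.000e-02 -9.875e+01]
12.75 [0.4954 0.3738 0.1455] [ 0.72  0.51 -0.39] 0.08494771711459763 0.0
```

>>> step_arm(
  steps=[
    [-20,9,0,0,0,-10,85],
    [-45,20,0,0,0,-20,85],
    [-75,33,0,0,0,-30,85],
    [-105,46,0,0,0,-40,85],
    [-135,59,0,0,0,-50,85],
    [-165,72,0,0,0,-60,85],
    [-195,85,0,0,0,-70,85],
    [-220,96,0,0,0,-80,85],
    [-240,105,0,0,0,-90,85],
    [-247.6,108.6,0,0,0,-98.8,85],
  ],
)

```text
t: 14.0
ee_pos: [0.5844, 0.116, 0.1392]
ee_rot: [-0.045, 0.999, 0.0, -0.001]
contact_force: [-0.6, -1.0, -0.5]
width: 0.0848
grip_force: 0.0
```

>>> step_arm(
  steps=[
    [0,0,0,0,0,0,85],
    [0,0,0,0,0,0,85],
    [0,0,0,0,0,0,85],
  ],
)

```text
t: 14.38
ee_pos: [0.5842, 0.1182, 0.1397]
ee_rot: [-0.043, 0.999, 0.001, -0.0]
contact_force: [-0.3, 0.2, 0.7]
width: 0.0853
grip_force: 0.0
```

```bash
python3 go.py .587 .1195 .0155 184.87; python3 -c "
from h import *
d=cam('top')
print(bot.sense()['joint_pos'])
for r in cams.tip_of('tin_a_center','top'): print(r['score'],world(d,r['centre']))"
```

```text
[ -2.9   1.  124.2] [ 0.06 -0.03  0.03]
14.375 [0.5842 0.1182 0.1397] [-0.26  0.19  0.71] 0.08531572535411598 0.0
[1.98989987e-01 4.80828183e-01 1.12705575e-01 1.20294948e+00
 1.08846202e-03 1.13193861e-01]
0.76 [0.58727728 0.11420177 0.02939465]
```

>>> step_arm(
  steps=[
    [-2,1,30,0,0,0,85],
    [-3,1,60,0,0,0,85],
    [-3,1,90,0,0,0,85],
    [-3,1,110,0,0,0,85],
    [-3,1,124,0,0,0,85],
    [-3,1,124,0,0,0,85],
    [-3,1,124,0,0,0,55],
    [-3,1,124,0,0,0,50],
    [-3,1,124,0,0,0,50],
    [-3,1,124,0,0,0,50],
  ],
  newtons=80,
)

```text
t: 15.72
ee_pos: [0.5886, 0.1193, 0.0173]
ee_rot: [-0.043, 0.999, 0.001, 0.001]
contact_force: [0.4, 1.6, 5.1]
width: 0.0614
grip_force: 88.8
```

>>> step_arm(
  steps=[
    [0,0,0,0,0,0,50],
    [0,0,-5,0,0,0,50],
    [0,0,-12,0,0,0,50],
    [0,0,-30,0,0,0,50],
    [0,0,-55,0,0,0,50],
    [0,0,-80,0,0,0,50],
    [0,0,-100,0,0,0,50],
    [0,0,-100,0,0,0,50],
    [0,0,-100,0,0,0,50],
  ],
)

```text
t: 16.85
ee_pos: [0.5863, 0.1186, 0.1144]
ee_rot: [-0.043, 0.999, 0.0, -0.001]
contact_force: [-0.6, -0.1, -6.6]
width: 0.0609
grip_force: 88.6
```

```bash
python3 go.py .538 -.369 .13 189
```

```text
[  90.  -481.7  -15.6] [ 0.04 -0.17 -4.09]
16.85 [0.5863 0.1186 0.1144] [-0.63 -0.14 -6.62] 0.06090786442782353 88.64873170852661
```

The left tin reads 6.6 N, so it is the full one. Now to the board.

>>> step_arm(
  steps=[
    [5,-30,-10,0,0,0,50],
    [15,-80,-16,0,0,0,50],
    [25,-135,-16,0,0,0,50],
    [36,-190,-16,0,0,-1,50],
    [46,-245,-16,0,0,-2,50],
    [56,-300,-16,0,0,-3,50],
    [66,-355,-16,0,0,-4,50],
    [76,-410,-16,0,0,-4,50],
    [86,-455,-16,0,0,-4,50],
    [90,-481.7,-16,0,0,-4,50],
  ],
)

```text
t: 18.1
ee_pos: [0.537, -0.371, 0.1289]
ee_rot: [-0.076, 0.997, 0.001, -0.002]
contact_force: [0.2, -0.2, -7.6]
width: 0.0616
grip_force: 89.1
```

>>> step_arm(
  steps=[
    [0,0,0,0,0,0,50],
    [0,0,0,0,0,0,50],
    [0,0,0,0,0,0,50],
  ],
)

```text
t: 18.48
ee_pos: [0.539, -0.3674, 0.1306]
ee_rot: [-0.078, 0.997, 0.001, -0.001]
contact_force: [0.2, 0.6, -6.7]
width: 0.0616
grip_force: 89.1
```

```bash
python3 go.py .538 -.369 .037 189; python3 -c "
from h import *
print(bot.sense()['joint_pos'])
d=cam('side'); cv2.imwrite('pics/s3.png',d['image'][:,:,::-1])"
```

```text
[ 1.1 -1.7 93.6] [ 0.14 -0.07 -0.  ]
18.475 [ 0.539  -0.3674  0.1306] [ 0.23  0.65 -6.67] 0.06164498900893958 89.0810027718544
[-5.98713205e-01  5.99505018e-01  2.87712269e-01  1.26161016e+00
  8.87883296e-04 -7.55774819e-01]
```

View pics/s3.png

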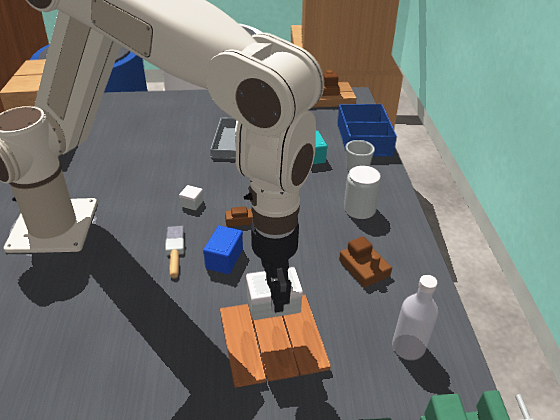

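The side view shows the full tin, held at (275,292), above the board (275,340). Lower it.

>>> step_arm(
  steps=[
    [0,0,20,0,0,0,50],
    [0,0,45,0,0,0,50],
    [0,0,65,0,0,0,50],
    [0,0,80,0,0,0,50],
    [0,0,87,0,0,0,50],
    [0,0,90,0,0,0,50],
    [0,0,90,0,0,0,50],
    [0,0,90,0,0,0,50],
  ],
)

```text
t: 19.52
ee_pos: [0.5395, -0.3691, 0.0423]
ee_rot: [-0.078, 0.997, -0.0, 0.001]
contact_force: [0.1, -0.6, -6.4]
width: 0.061
grip_force: 89.3
```

>>> step_arm(
  steps=[
    [0,0,1,0,0,0,50],
    [0,0,2,0,0,0,50],
    [0,0,2,0,0,0,50],
  ],
)

```text
t: 19.9
ee_pos: [0.5389, -0.3686, 0.0393]
ee_rot: [-0.078, 0.997, 0.001, -0.0]
contact_force: [0.5, 0.2, -7.0]
width: 0.0613
grip_force: 89.3
```

>>> step_arm(
  steps=[
    [0,0,1,0,0,0,50],
    [0,0,1,0,0,0,50],
  ],
)

```text
t: 20.15
ee_pos: [0.5389, -0.3687, 0.0382]
ee_rot: [-0.078, 0.997, 0.001, -0.0]
contact_force: [-0.0, -0.6, -6.1]
width: 0.0612
grip_force: 89.3
```

>>> step_arm(
  steps=[
    [0,0,1,0,0,0,50],
    [0,0,1,0,0,0,50],
  ],
)

```text
t: 20.4
ee_pos: [0.5391, -0.3688, 0.0375]
ee_rot: [-0.078, 0.997, 0.0, -0.0]
contact_force: [0.6, -0.2, -5.9]
width: 0.0609
grip_force: 89.4
```

>>> step_arm(
  steps=[
    [0,0,0.5,0,0,0,50],
    [0,0,0.5,0,0,0,50],
  ],
)

```text
t: 20.65
ee_pos: [0.5391, -0.3688, 0.0374]
ee_rot: [-0.078, 0.997, 0.0, 0.0]
contact_force: [-2.7, -0.3, -2.5]
width: 0.0611
grip_force: 89.4
```

Contact has begun. Go 0.5 mm further, release, retract.

>>> step_arm(
  steps=[
    [0,0,0.5,0,0,0,50],
    [0,0,0.5,0,0,0,64],
    [0,0,0.5,0,0,0,72],
    [0,0,0.5,0,0,0,85],
    [0,0,0.5,0,0,0,85],
    [0,0,-10,0,0,0,85],
    [0,0,-40,0,0,0,85],
    [0,0,-80,0,0,0,85],
    [0,0,-130,0,0,0,85],
    [0,0,-150,0,0,0,85],
  ],
)

```text
t: 21.9
ee_pos: [0.5406, -0.3699, 0.192]
ee_rot: [-0.078, 0.997, -0.002, 0.003]
contact_force: [0.1, -0.1, 0.8]
width: 0.0849
grip_force: 0.0
```

>>> step_arm(
  steps=[
    [60,0,0,0,0,0,85],
    [120,0,0,0,0,0,85],
    [180,0,0,0,0,0,85],
    [230,0,0,0,0,0,85],
    [230,0,0,0,0,0,85],
    [230,0,0,0,0,0,85],
  ],
)

```text
t: 22.65
ee_pos: [0.3124, -0.405, 0.1879]
ee_rot: [-0.078, 0.997, -0.0, 0.001]
contact_force: [0.1, -0.3, 0.4]
width: 0.0852
grip_force: 0.0
```

```bash
python3 -c "
from h import *
np.set_printoptions(precision=3,suppress=True)
for n in ['top','side']:
    d=cam(n); cv2.imwrite(f'pics/{n}9.png',d['image'][:,:,::-1])
    for q in ['tin_a_center','board_top','tray_in']:
        for r in cams.tip_of(q,n): print(n,q,r['score'],world(d,r['centre']))
"
```

```text
top tin_a_center 0.97 [ 0.539 -0.373  0.05 ]
top tin_a_center 0.65 [0.687 0.283 0.031]
top board_top 0.87 [ 0.536 -0.367  0.015]
top tray_in 0.74 [0.496 0.371 0.005]
side tin_a_center 0.84 [ 0.538 -0.368  0.046]
side tin_a_center 0.8 [0.684 0.291 0.032]
side board_top 0.75 [ 0.539 -0.368  0.019]
side tray_in 0.91 [0.491 0.382 0.003]
```

View pics/top9.png

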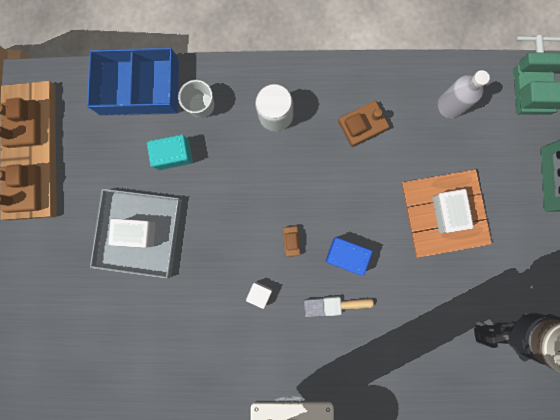

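View pics/side9.png

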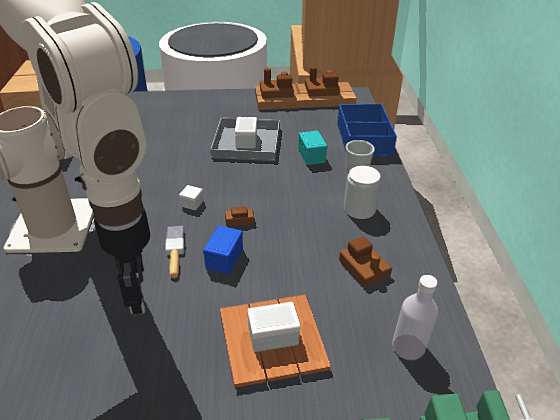

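Both pictures show the tins upright: one in the tray (top view 128,233) and one on the board (top view 453,211). The arm is clear of everything. Handing in.

```bash
python3 -c "
from bench import bot
print(bot.hand_in())"
```

```text
the job is handed in; nothing more can be done
None
```

The full tin (about 0.67 kg) stands upright on the wooden board and the empty one (about 0.17 kg) upright in the steel tray, both released; I handed the job in at about 23 s, but no verdict came back, and joint 6 briefly touched the end of its range (3.141 read against a 3.14 limit) on the way to the tray.

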